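Clear the grinder's rest and turn its wheel to the mark

TASK

The bench grinder is switched off; get its wheel ready for inspection. With the orange scraper block sweep the three metal chips off the front rest into the blue tray (never with the fingers, and before the wheel is turned, or they jam it), and set the scraper down on the bench. Then turn the red wheel by fingertip friction on its bare rim, pressing only lightly, until the white mark hidden in the guard stands still at the top, between the two yellow pointers; keep the scraper off the wheel and leave the other things on the bench where they are.

Things in the scene. Friction and masses are not known exactly. Their poses are not given: they have to be found in the camera images.
- grinder: green bench grinder, fixed; its place and yaw vary. Origin on the bench under the red wheel's centre; x to the rear (away from the robot at yaw 0), y along the axle (140 up) towards the motor and second wheel, z up. Motor (radius 68, local y 70 to 300) is lower than the red wheel's top; the grey second wheel at y 370, guard top 250 up, with its own rest, is not part of the task
- wheel: red-brown grinding wheel, radius 100, 32 wide, 1 to 2 kg, spins freely either way without limit (bearing drag 0.02 N m: it coasts on if let go while moving, and rests at any angle). Origin at its centre, 140 above the bench; y is the axle, z points to the mark; positive turns about y carry the top to the rear
- mark (a point): middle of the white mark, a flush stripe 12 wide painted across the wheel's rim (100 from the centre). At the start it lies behind or below, inside the guard
- pointer (a point): the place for the mark: the rim's highest point, 240 above the bench, midway between two yellow pointers on the guard's side cheeks (outer faces at local y -24 and +24, edges 4 below the rim); axes as the grinder's. The rim is bare from the front, over the top, to 55 degrees behind the top; elsewhere a guard band covers it, standing 10 above the rim
- rest (a point): middle of the upper face of the dark steel rest in front of the red wheel: 70 (local x) by 140 (local y), 8 thick, upper face 140 above the bench, level, no rims; axes as the grinder's. Its rear edge is 6 from the wheel; its end at local -y overhangs the tray
- tray: blue open tray, fixed, 140 (its x) by 150 (its y), 50 high, walls 4; origin at the centre of its underside on the bench. It stands below the rest's -y end (the end away from the motor) and reaches about 10 under it
- chip0_c (a point): centre of a loose brass chip, 16 x 10 x 8, 12 g, lying on the rest
- chip1_c (a point): centre of a loose aluminium chip, 12 x 11 x 9, 12 g, lying on the rest
- chip2_c (a point): centre of a loose copper chip, 14 x 12 x 8, 12 g, lying on the rest
- scraper: loose scraper block, 150 g, standing on the bench: dark foot 66 (its x) by 30 (its y), 22 high, and above it an orange grip 46 (x) by 24 (y), 46 high (68 in all). Origin at the centre of its underside
- scraper_c (a point): middle of the scraper's orange grip, 45 above its underside; axes as the scraper's
- pot: bystander: open steel pot, 80 across, 85 high, in front of the second wheel; origin under its middle
- chisel: bystander: screwdriver lying on the bench; origin under its middle
- wirebrush: bystander: brush lying at the back; origin under its middle
- oil: bystander: yellow oil bottle, 56 across, 150 high; origin under its middle
- clamp: bystander: red clamp lying flat, about 60 x 200, 12 high; origin under its spine
Not all that is in view belongs to the job. Of the things that look like the scraper, the largest one is meant.

How it is judged:
By the outcome, as a careful person would: the job done as asked, in the order asked, and still so for the second after the job is handed in, with the robot touching nothing.
It also fails if it takes over 72 s, if anything falls off the work surface, if the arm or the gripper's body presses on something with over 40 N, if the wrist force passes 120 N, or if a joint passes its speed limit or range.

ROBOT

A 6-joint arm with a two-finger parallel gripper is mounted at the origin on the work surface. World frame = base frame: x ahead of the robot, y to its left, z up, the work surface at z = 0. Lengths are in m, angles in rad, forces in N, time in s.
With the tool pointing down it reaches from about 0.25 to 0.725 m from the base axis. Payload 4 kg.
Tool frame: the origin (TCP) lies midway between the tips of the shut fingers; the grasp point (between the pads) lies 19 mm behind it; z points along the fingers, x is the direction in which the jaws open and shut, and the axes are right-handed (so a half turn about z gives the same grasp; the last joint's range is limited). The gripper opens to 85 mm and grips with 20 to 120 N. Pads are 22 mm wide; open, the fingers measure 114 mm over their backs; the gripper's body (76 mm by 85 mm) begins 54 mm behind the grasp point. The pads swing forward as they close: fully open they stand 13 mm farther back than shut.
Start: joints at [1.135, 0.241, 0.005, 1.335, 0, 1.571], TCP at [0.211, 0.453, 0.209] pointing down, gripper open.
Joint ranges: [-2.72, 2.72], [-1.05, 1.87], [-1.09, 1.28], [-1.99, 2.15], [-1.42, 1.44], [-3.14, 3.14]. Speed limits (rad/s): [2.79, 2.79, 3.14, 3.14, 3.14, 3.14].

INTERFACE

Orientations are given as a unit quaternion [x, y, z, w].
In Python, from workcell import bot gives the robot as it stands.
- The arm moves only by the tool drive_tool, never from a script. Its argument "rows" is text: rows parted by semicolons, each of 5 numbers parted by spaces: the finger opening in mm, from 0 to 85.4, then the shift along the tool's x, y, z in mm, then the turn about the tool's z in rad. A call has 1 to 12 rows; each row shifts and turns the commanded pose from where the row before left it, along the tool's axes as they then stand; what a row does not reach is not made up. A row lasts 1/10 s, in which the tool goes at most 50 mm and 8.59 degrees, less where a joint would pass 70% of its speed; a pose out of reach is approached as far as the arm can. A call is refused whole if a number of a shift passes 50 or a number of a turn 0.15, either way. A call with a gripper value outside its range is refused whole. The fingers move at their own pace and stop on an object; the grip force is fixed at half the most. Time passes only in rows, so rows that do not move let the fingers close. It gives the time, the measured TCP pose, the force and the opening at its end, in the units of the state.
- bot.get_obs(): the state, without advancing time (a new reading comes with each control period).
- bot.camera(name): name is "side" or "top"; returns a dict with "image" (420x560x3 uint8, red, green, blue), "vertical_fov" (degrees; the focal length in pixels is half the picture's height over the tangent of half this angle, whatever the lens; pixels are square), "cx", "cy" (the principal point, pixels), "R" (3x3) and "t" (3): a world point X has camera coordinates R X + t. Camera axes: x right, y down, z forward; pixel columns grow to the right and rows downward; lengths in m; the calibration is good to about 2 mm. A picture is of the moment at which its call begins. There is no depth.
- bot.job_done(): hands the job in, once; it reports no verdict.
The state is a dict: "clock": time; "joint_pos": joint angles; "joint_vel": joint speeds; "tau": joint torques, N m; "eef_pos": TCP position; "tool_rot": TCP orientation; "ft_force": force on the tool from outside, world axes, zero at the start; "ft_torque": the same for the moment, N m; "grip_width": finger opening in m.
Only numpy, scipy, OpenCV 4.12 (cv2) and the standard library are available. Lean on these libraries where they do the work, as an engineer would, in place of code of your own. Each camera call takes 0.05 s, during which the arm holds its last target. There are 200 camera calls.

## Working session

There is one attempt and no reset: what is moved stays moved. The work goes in short steps, Python scripts to look and compute and a tool call to move; the robot and the scene stay as the last step left them, time stands still between calls to the robot, and variables do not carry over. Pictures are saved under pics/ and viewed, about 8 in all and at most 12, crops included, and the job is handed in when it is done.

Besides the shell and the picture viewer there is one more tool, called after "Emit:" in YAML: its name, and indented under it one key for each argument. drive_tool: Moves the arm, as the interface text tells. Its arguments: {"type":"object","properties":{"rows":{"type":"string"}},"required":["rows"]}

```bash
ls; mkdir -p pics; cat > h.py <<'E'
import numpy as np, cv2
from workcell import bot
def cam(n,save=None):
    c=bot.camera(n); 
    c['f']=210/np.tan(np.radians(c['vertical_fov'])/2); c['R']=np.array(c['R']); c['t']=np.array(c['t'])
    if save: cv2.imwrite('pics/'+save,c['image'][:,:,::-1])
    return c
def proj(c,X):
    p=np.atleast_2d(X)@c['R'].T+c['t']; return np.c_[c['cx']+c['f']*p[:,0]/p[:,2], c['cy']+c['f']*p[:,1]/p[:,2]]
def onz(c,u,v,z):
    d=c['R'].T@np.array([(u-c['cx'])/c['f'],(v-c['cy'])/c['f'],1]); o=-c['R'].T@c['t']
    return o+d*(z-o[2])/d[2]
E
python3 - <<'E'
from h import *
import pickle
for n in('top','side'):
    c=cam(n,n+'0.png'); pickle.dump(c,open(n+'0.pkl','wb'))
    print(n,c['vertical_fov'],c['cx'],c['cy'],c['R'].round(3).tolist(),(-c['R'].T@c['t']).round(3),[k for k in c])
o=bot.get_obs();print({k:np.round(v,3).tolist() for k,v in o.items()})
E
```

```text
pics
top 43.448789672408076 270.1395894163537 209.03964294712657 [[-0.009, -1.0, 0.004], [-0.992, 0.008, -0.129], [0.129, -0.005, -0.992]] [ 0.247 -0.067  1.757] ['image', 'vertical_fov', 'cx', 'cy', 'R', 't', 'f']
side 52.93462175529079 278.4881961137701 209.62103064682478 [[0.662, -0.75, -0.016], [-0.499, -0.425, -0.755], [0.56, 0.508, -0.655]] [-0.13  -0.614  0.858] ['image', 'vertical_fov', 'cx', 'cy', 'R', 't', 'f']
{'clock': 0.1, 'joint_pos': [1.135, 0.241, 0.004, 1.335, -0.0, 1.571], 'joint_vel': [-0.001, -0.001, 0.001, -0.001, -0.001, -0.003], 'tau': [0.001, -37.314, 25.301, 0.011, -0.0, 0.0], 'eef_pos': [0.211, 0.453, 0.208], 'tool_rot': [0.843, 0.538, -0.001, 0.001], 'ft_force': [0.733, -0.21, -0.242], 'ft_torque': [0.025, -0.022, -0.01], 'grip_width': 0.085}
```

View pics/top0.png

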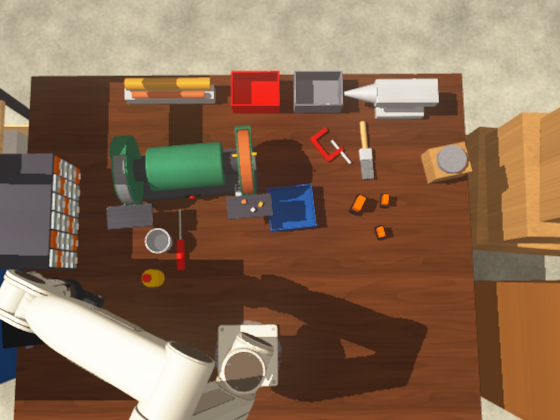

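View pics/side0.png

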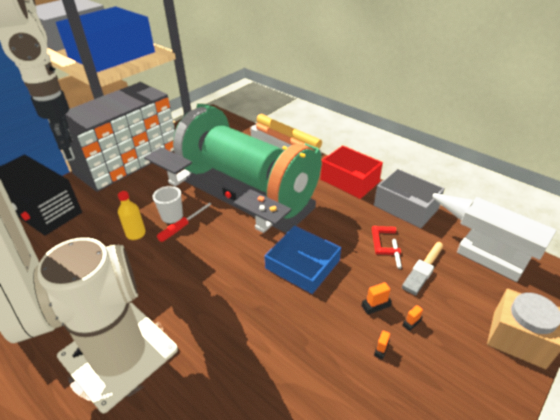

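Top view: red wheel at (245,160), rest at (250,206), tray at (292,207). Three orange scraper-like blocks at top px (359,203), (385,200) and (381,232), which are side px (377,296), (413,317) and (383,344). The one at (359,203) looks largest. I'll confirm it in an enlarged crop, together with the rest.

```bash
python3 - <<'E'
from h import *
t=cv2.imread('pics/top0.png');s=cv2.imread('pics/side0.png')
R=lambda im,x,y,w,h:cv2.resize(im[y:y+h,x:x+w],(400,300),interpolation=cv2.INTER_CUBIC)
cv2.imwrite('pics/c1.png',np.vstack([np.hstack([R(t,335,180,80,60),R(s,350,275,100,75)]),np.hstack([R(t,220,180,80,60),R(s,215,130,120,90)])]))
E
```

```text
(no output)
```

View pics/c1.png

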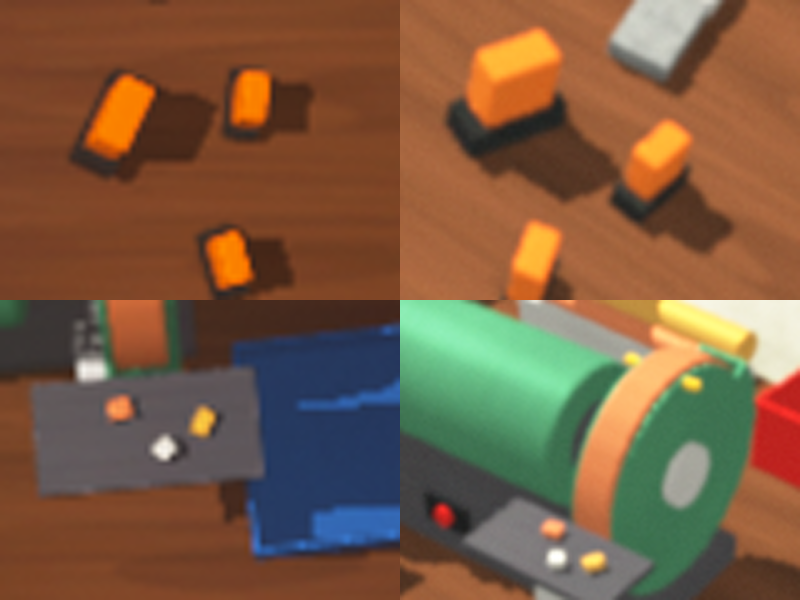

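Confirmed: the block at top px (359,203) has the largest grip and foot. The chips sit on the rest at top px (244,202) copper, (253,209) aluminium and (260.5,204) brass. Now measuring.

```bash
cat > m.py <<'E'
from h import *
import pickle
c=pickle.load(open('top0.pkl','rb'));s=pickle.load(open('side0.pkl','rb'))
im=c['image'];hsv=cv2.cvtColor(im,cv2.COLOR_RGB2HSV)
# scraper orange top face
m=cv2.inRange(hsv,(5,200,200),(25,255,255))
n,l,st,ce=cv2.connectedComponentsWithStats(m)
for i in range(1,n):
    if st[i,4]>20 and 330<ce[i][0]<400:
        ys,xs=np.where(l==i); r=cv2.minAreaRect(np.c_[xs,ys].astype(np.float32))
        b=np.array([onz(c,u,v,.068)[:2] for u,v in cv2.boxPoints(r)])
        e1=b[1]-b[0];e2=b[2]-b[1];e=e1 if np.hypot(*e1)>np.hypot(*e2) else e2
        print('blob',ce[i].round(1),st[i,4],'pos',onz(c,*ce[i],.068).round(4),np.hypot(*e1).round(4),np.hypot(*e2).round(4),'ang',np.degrees(np.arctan2(e[1],e[0])).round(1))
# rest corners
rc=[onz(c,220+x/5-.4,180+y/5-.4,.14) for x,y in[(32,87),(252,67),(265,174),(42,194)]]
print(np.round(rc,4),np.mean(rc,0).round(4))
for nme,x,y,h in[('cu',119,108,.146),('al',165,148,.147),('br',203,121,.146)]: print(nme,onz(c,220+x/5-.4,180+y/5-.4,h).round(4))
# bystanders: yellow pointers in both
for n_,cc in(('top',c),('side',s)):
    h2=cv2.cvtColor(cc['image'],cv2.COLOR_RGB2HSV);mm=cv2.inRange(h2,(22,150,150),(35,255,255))
    n,l,st,ce=cv2.connectedComponentsWithStats(mm)
    print(n_,[(ce[i].round(1).tolist(),int(st[i,4])) for i in range(1,n) if st[i,4]>3], [ (onz(cc,*ce[i],.238)).round(3).tolist() for i in range(1,n) if 3<st[i,4]<60])
# tray corners
for u,v in[(267,188),(314,185),(316.5,227),(271,231)]: print('tray',onz(c,u,v,.05).round(3))
E
python3 m.py
```

```text
blob [358.9 202.5] 111 pos [ 0.4849 -0.3637  0.068 ] 0.0487 0.0245 ang -27.8
blob [385.  198.6] 62 pos [ 0.4969 -0.4489  0.068 ] 0.0195 0.0295 ang 177.8
blob [380.5 231.4] 66 pos [ 0.3907 -0.4306  0.068 ] 0.0213 0.0327 ang -168.0
[[ 0.4955  0.0609  0.14  ]
 [ 0.507  -0.0757  0.14  ]
 [ 0.4399 -0.0831  0.14  ]
 [ 0.4287  0.0546  0.14  ]] [ 0.4678 -0.0108  0.14  ]
cu [0.481  0.0067 0.146 ]
al [ 0.4558 -0.0216  0.147 ]
br [ 0.4725 -0.0451  0.146 ]
top [([132.6, 82.5], 31), ([190.7, 82.4], 55), ([253.5, 153.5], 8), ([234.4, 155.1], 12), ([260.2, 203.8], 4), ([152.8, 278.1], 125)] [[0.83, 0.334, 0.238], [0.829, 0.16, 0.238], [0.609, -0.028, 0.238], [0.605, 0.029, 0.238], [0.46, -0.046, 0.238]]
side [([264.6, 120.7], 16), ([305.8, 138.8], 32), ([284.0, 147.5], 6), ([302.1, 154.6], 17), ([130.9, 220.0], 674)] [[0.675, 0.165, 0.238], [0.674, 0.008, 0.238], [0.601, 0.025, 0.238], [0.606, -0.034, 0.238]]
tray [ 0.538 -0.066  0.05 ]
tray [ 0.547 -0.221  0.05 ]
tray [ 0.408 -0.226  0.05 ]
tray [ 0.396 -0.078  0.05 ]
```

```bash
cat >> h.py <<'E'
def plan(pts):
    """pts: list of (xyz, psi_deg). prints tool-frame shifts (mm) and turn (rad), turn done first"""
    o=bot.get_obs();p=np.array(o['eef_pos']);q=o['tool_rot'];psi=2*np.degrees(np.arctan2(q[1],q[0]))
    print('now',o['clock'],p.round(4),'psi',psi.round(2),'F',np.round(o['ft_force'],1),'w',round(o['grip_width'],4))
    for P,a in pts:
        a=psi if a is None else a
        d=np.array(P)-p;t=-np.radians((a-psi+180)%360-180);c,s=np.cos(np.radians(a)),np.sin(np.radians(a))
        print('turn',t.round(3),'shift',np.round(1e3*np.array([d@[c,s,0],d@[s,-c,0],-d[2]]),1));p,psi=np.array(P),a
E
python3 -c "
from h import *
plan([((.485,-.3637,.13),62.2),((.485,-.3637,.031),62.2)])"
```

```text
now 0.1 [0.2108 0.4527 0.2077] psi 65.03 F [ 0.7 -0.2 -0.2] w 0.0855
turn 0.049 shift [-594.3  623.3   77.7]
turn -0.0 shift [ 0.  0. 99.]
```

Emit:
drive_tool:
  rows: "55 0 0 -20 0.049; 55 -33 34.6 0 0; 55 -33 34.6 0 0; 55 -33 34.6 0 0; 55 -33 34.6 0 0; 55 -33 34.6 0 0; 55 -33 34.6 0 0; 55 -33 34.6 0 0; 55 -33 34.6 0 0; 55 -33 34.6 0 0; 55 -33 34.6 0 0; 55 -33 34.6 0 0"

```text
clock: 1.3
eef_pos: [0.3786, -0.0473, 0.2284]
tool_rot: [0.856, 0.517, 0.0, -0.0]
ft_force: [1.5, 0.9, -0.5]
grip_width: 0.0554
```

Emit:
drive_tool:
  rows: "55 -33 34.6 0 0; 55 -33 34.6 0 0; 55 -33 34.6 10 0; 55 -33 34.6 20 0; 55 -33 34.6 20 0; 55 -33 34.6 20 0; 55 0 0 20 0; 55 0 0 0 0; 55 0 0 0 0"

```text
clock: 2.2
eef_pos: [0.4677, -0.3117, 0.1401]
tool_rot: [0.856, 0.517, -0.0, -0.001]
ft_force: [-0.4, -0.1, 0.2]
grip_width: 0.055
```

```bash
python3 -c "
from h import *
plan([((.485,-.3637,.031),62.2)])
c=cam('top');s=cam('side')
R=lambda im,x,y,w,h:cv2.resize(im[y:y+h,x:x+w],(400,300),interpolation=cv2.INTER_CUBIC)
cv2.imwrite('pics/c2.png',np.hstack([R(c['image'],315,170,100,75),R(s['image'],320,240,120,90)])[:,:,::-1])"
```

```text
now 2.2 [ 0.4677 -0.3117  0.1401] psi 62.23 F [-0.4 -0.1  0.2] w 0.055
turn 0.0 shift [-37.9  39.6 109.1]
```

View pics/c2.png

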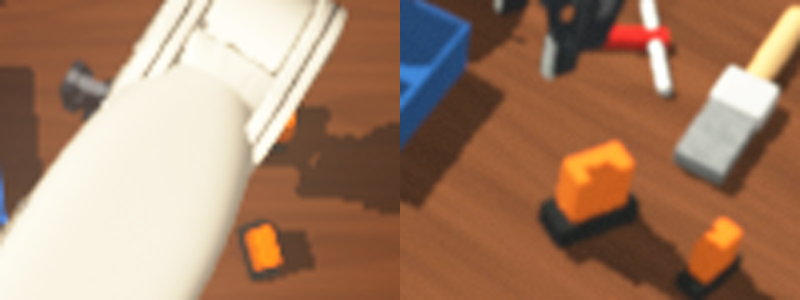

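The gripper is still short of the scraper, which stands untouched at side px (~498,292). I'll close the remaining shift.

Emit:
drive_tool:
  rows: "55 -19 19.8 0 0; 55 -18.9 19.8 0 0; 55 0 0 0 0; 55 0 0 0 0"

```text
clock: 2.7
eef_pos: [0.4863, -0.3641, 0.142]
tool_rot: [0.856, 0.517, 0.0, 0.001]
ft_force: [-0.8, 0.6, -0.3]
grip_width: 0.0551
```

```bash
python3 -c "
from h import *
plan([((.485,-.3637,.031),62.2)])
s=cam('side')
R=lambda im,x,y,w,h:cv2.resize(im[y:y+h,x:x+w],(800,600),interpolation=cv2.INTER_CUBIC)
cv2.imwrite('pics/c3.png',R(s['image'],320,220,140,105)[:,:,::-1])"
```

```text
now 2.7 [ 0.4863 -0.3641  0.142 ] psi 62.25 F [-0.8  0.6 -0.3] w 0.0551
turn 0.001 shift [ -0.3  -1.4 111. ]
```

View pics/c3.png

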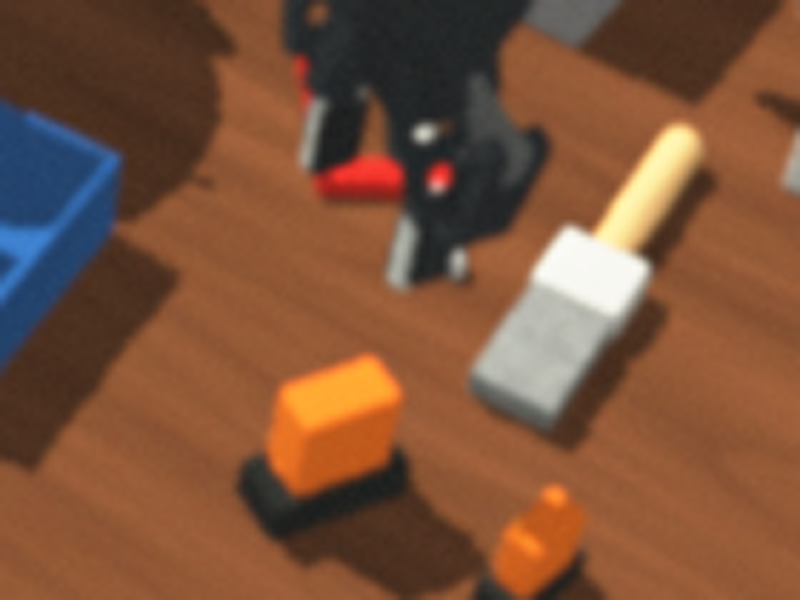

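The jaws (side crop px ~(320,160) and (400,280)) open across the grip's narrow side, directly above the scraper. Descending and gripping.

Emit:
drive_tool:
  rows: "55 0 -1 35 0; 55 0 0 35 0; 55 0 0 25 0; 55 0 0 15 0; 55 0 0 0 0; 10 0 0 0 0; 10 0 0 0 0; 10 0 0 0 0; 10 0 0 0 0; 10 0 0 0 0; 10 0 0 0 0"

```text
clock: 3.85
eef_pos: [0.486, -0.3647, 0.0328]
tool_rot: [0.856, 0.517, 0.001, 0.002]
ft_force: [-1.2, 0.8, 6.9]
grip_width: 0.0225
```

```bash
python3 -c "
from h import *
y=np.radians(4.75);ex=np.array([np.cos(y),np.sin(y),0]);ey=np.array([-np.sin(y),np.cos(y),0]);R=np.array([.468,-.011,0])
P=lambda a,b,z:R+ex*a+ey*b+[0,0,z]
print(P(0,.052,0))
plan([((.485,-.3637,.28),None),(P(-.004,.052,.28),94.75),(P(-.004,.052,.18),94.75)])"
```

```text
[0.46369397 0.04082141 0.        ]
now 3.85 [ 0.486  -0.3647  0.0328] psi 62.22 F [-1.2  0.8  6.9] w 0.0225
turn -0.0 shift [   0.4   -1.4 -247.2]
turn -0.568 shift [404.9   8.3  -0. ]
turn -0.0 shift [  0.   0. 100.]
```

Emit:
drive_tool:
  rows: "10 0 0 -20 0; 10 0 0 -40 -0.142; 10 0 0 -50 -0.142; 10 0 0 -50 -0.142; 10 0 0 -50 -0.142; 10 0 0 0 0; 10 40 0 0 0; 10 40 0 0 0; 10 40 0 0 0; 10 40 0 0 0; 10 40 0 0 0; 10 40 0 0 0"

```text
clock: 5.05
eef_pos: [0.4642, -0.1232, 0.2401]
tool_rot: [0.678, 0.735, 0.0, -0.0]
ft_force: [2.0, 0.0, -1.3]
grip_width: 0.0224
```

Emit:
drive_tool:
  rows: "10 40 2 0 0; 10 40 2 0 0; 10 40 2 0 0; 10 30 2 0 0; 10 15 0 0 0; 10 0 0 0 0; 10 0 0 0 0"

```text
clock: 5.75
eef_pos: [0.4589, 0.0403, 0.2403]
tool_rot: [0.677, 0.736, -0.0, -0.0]
ft_force: [0.2, -0.1, -0.5]
grip_width: 0.0224
```

```bash
cat >> h.py <<'E'
yw=np.radians(4.75);ex=np.array([np.cos(yw),np.sin(yw),0]);ey=np.array([-np.sin(yw),np.cos(yw),0]);RC=np.array([.468,-.011,0])
P=lambda a,b,z:RC+ex*a+ey*b+[0,0,z]
E
python3 -c "
from h import *
plan([(P(-.004,.052,.18),94.75)])
s=cam('side')
R=lambda im,x,y,w,h:cv2.resize(im[y:y+h,x:x+w],(800,600),interpolation=cv2.INTER_CUBIC)
cv2.imwrite('pics/c4.png',R(s['image'],170,100,180,135)[:,:,::-1])"
```

```text
now 5.75 [0.4589 0.0403 0.2403] psi 94.79 F [ 0.2 -0.1 -0.5] w 0.0224
turn 0.001 shift [ 0.1  0.8 60.3]
```

View pics/c4.png

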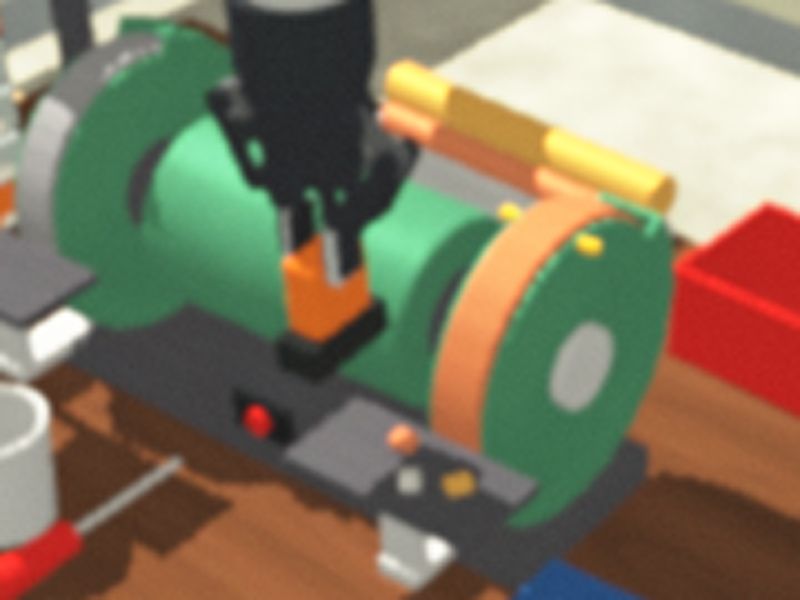

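The scraper is held square over the motor end of the rest (crop px (330,350)). All three chips lie on the tray side of it, at (403,438), (410,480) and (458,484). Lowering.

Emit:
drive_tool:
  rows: "10 0 0 25 0; 10 0 0 20 0; 10 0 0 12 0; 10 0 0 5 0; 10 0 0 2 0; 10 0 0 0 0; 10 0 0 0 0"

```text
clock: 6.5
eef_pos: [0.4599, 0.0401, 0.1774]
tool_rot: [0.677, 0.736, 0.001, 0.001]
ft_force: [-0.4, -0.5, -1.7]
grip_width: 0.0226
```

Emit:
drive_tool:
  rows: "10 0 0 1.5 0; 10 0 0 1 0; 10 0 0 0 0; 10 0 0 0 0"

```text
clock: 6.9
eef_pos: [0.4592, 0.0404, 0.1742]
tool_rot: [0.677, 0.736, 0.0, 0.0]
ft_force: [0.3, -0.4, -0.7]
grip_width: 0.0223
```

Emit:
drive_tool:
  rows: "10 -10 0 0 0; 10 -12 0 0 0; 10 -12 0 0 0; 10 -12 0 0 0; 10 -12 0 0 0; 10 -12 0 0 0; 10 -12 0 0 0; 10 -12 0 0 0; 10 -10 0 0 0; 10 -10 0 0 0; 10 -10 0 0 0; 10 -10 0 0 0"

```text
clock: 8.1
eef_pos: [0.4704, -0.094, 0.1741]
tool_rot: [0.677, 0.736, -0.0, -0.0]
ft_force: [-0.6, 0.4, -1.2]
grip_width: 0.0221
```

Emit:
drive_tool:
  rows: "10 -10 0 0 0; 10 -10 0 0 0; 10 -10 0 0 0; 10 0 0 0 0"

```text
clock: 8.5
eef_pos: [0.473, -0.1244, 0.1741]
tool_rot: [0.678, 0.735, -0.0, 0.0]
ft_force: [0.4, 0.6, -1.8]
grip_width: 0.0224
```

```bash
python3 -c "
from h import *
plan([(P(-.004,-.105,.175),94.75)])
s=cam('side');c=cam('top')
R=lambda im,x,y,w,h:cv2.resize(im[y:y+h,x:x+w],(400,300),interpolation=cv2.INTER_CUBIC)
cv2.imwrite('pics/c5.png',np.hstack([R(s['image'],220,180,140,105),R(c['image'],215,160,120,90)])[:,:,::-1])"
```

```text
now 8.5 [ 0.473  -0.1244  0.1741] psi 94.68 F [ 0.4  0.6 -1.8] w 0.0224
turn -0.001 shift [ 8.4  0.4 -0.9]
```

View pics/c5.png

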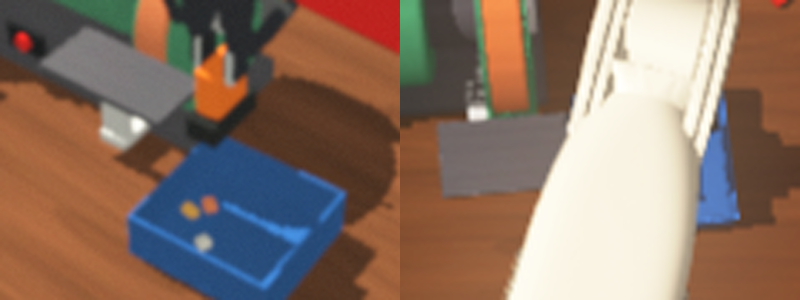

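All three chips are in the tray (side crop px (190,210), (210,204), (204,242)) and the rest is bare. Now setting the scraper down on free bench near (0.46,-0.32).

Emit:
drive_tool:
  rows: "10 -20 0 -10 0; 10 -40 -7 0 0; 10 -40 -7 0 0; 10 -40 -7 0 0; 10 -34 -8 0 0; 10 -20 0 20 0; 10 0 0 40 0; 10 0 0 40 0; 10 0 0 30 0; 10 0 0 10 0; 10 0 0 0 0; 10 0 0 0 0"

```text
clock: 9.8
eef_pos: [0.4613, -0.3193, 0.0456]
tool_rot: [0.677, 0.736, 0.0, 0.001]
ft_force: [-0.2, -1.0, -1.4]
grip_width: 0.0223
```

Emit:
drive_tool:
  rows: "10 0 0 7 0; 10 0 0 3 0; 10 0 0 1.5 0; 10 0 0 0 0; 10 0 0 0 0"

```text
clock: 10.3
eef_pos: [0.4603, -0.3189, 0.0329]
tool_rot: [0.677, 0.736, 0.0, 0.0]
ft_force: [-0.5, 0.5, -1.4]
grip_width: 0.0226
```

Emit:
drive_tool:
  rows: "34 0 0 0 0; 34 0 0 0 0; 45 0 0 0 0; 45 0 0 -10 0; 45 0 0 -30 0; 45 0 0 -50 0; 30 0 0 -50 0; 0 0 0 -50 0; 0 0 0 -50 0; 0 0 0 -25 0; 0 0 0 0 0"

```text
clock: 11.4
eef_pos: [0.4618, -0.3201, 0.304]
tool_rot: [0.677, 0.736, 0.001, 0.006]
ft_force: [0.8, 0.0, 0.3]
grip_width: -0.0001
```

Emit:
drive_tool:
  rows: "0 38 22 0 0; 0 38 22 0 0; 0 38 22 0 0; 0 38 22 0 0; 0 38 22 0 0; 0 38 22 0 0; 0 38 22 0 0; 0 38 20 0 0; 0 0 0 0 0; 0 0 0 0 0"

```text
clock: 12.4
eef_pos: [0.6078, -0.0004, 0.2964]
tool_rot: [0.676, 0.737, -0.001, -0.001]
ft_force: [-0.9, -0.3, -0.9]
grip_width: 0.0001
```

```bash
python3 -c "
from h import *
plan([(P(.141,0,.245),94.75)])
s=cam('side');c=cam('top')
R=lambda im,x,y,w,h:cv2.resize(im[y:y+h,x:x+w],(400,300),interpolation=cv2.INTER_CUBIC)
cv2.imwrite('pics/c6.png',np.vstack([np.hstack([R(s['image'],240,90,100,75),R(c['image'],225,110,80,60)]),np.hstack([R(s['image'],320,220,140,105),R(s['image'],220,180,140,105)])])[:,:,::-1])"
```

```text
now 12.4 [ 6.078e-01 -4.000e-04  2.964e-01] psi 94.91 F [-0.9 -0.3 -0.9] w 0.0001
turn 0.003 shift [ 1.   0.8 51.4]
```

View pics/c6.png

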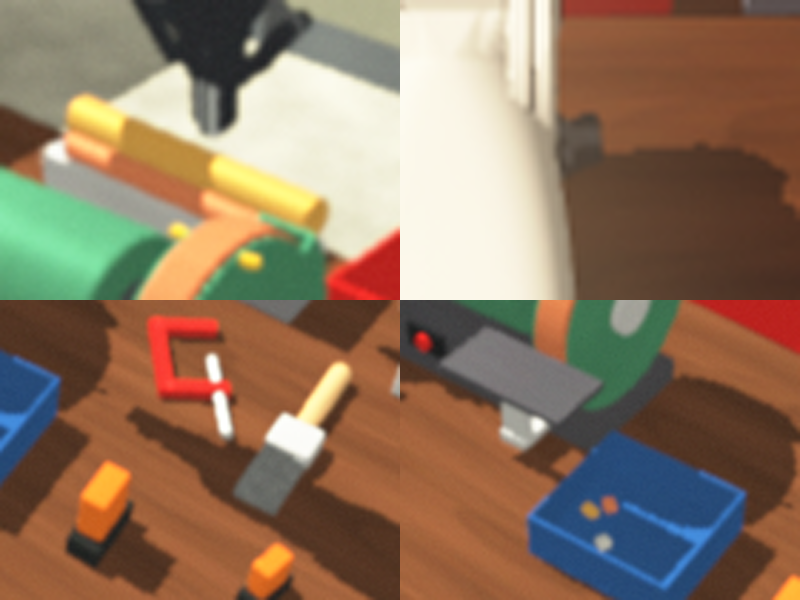

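The scraper is standing upright on the bench (crop px (100,510)), the chips are in the tray, and the shut fingertip is above the wheel top. Feeling for contact.

Emit:
drive_tool:
  rows: "0 0 0 25 0; 0 0 0 20 0; 0 0 0 5 0; 0 0 0 2 0; 0 0 0 0 0; 0 0 0 0 0"

```text
clock: 13.1
eef_pos: [0.6088, -0.0019, 0.247]
tool_rot: [0.677, 0.736, 0.001, 0.001]
ft_force: [-0.9, -0.2, 0.3]
grip_width: 0.0003
```

Emit:
drive_tool:
  rows: "0 0 0 1 0; 0 0 0 0 0"

```text
clock: 13.3
eef_pos: [0.6085, -0.0014, 0.2452]
tool_rot: [0.677, 0.736, 0.0, 0.0]
ft_force: [0.6, -0.3, -0.5]
grip_width: 0.0002
```

Emit:
drive_tool:
  rows: "0 0 0 1 0; 0 0 0 0 0"

```text
clock: 13.5
eef_pos: [0.6082, -0.0013, 0.2436]
tool_rot: [0.677, 0.736, -0.0, -0.0]
ft_force: [0.2, 0.3, 0.2]
grip_width: 0.0002
```

Emit:
drive_tool:
  rows: "0 0 0 1 0; 0 0 0 0 0"

```text
clock: 13.7
eef_pos: [0.6081, -0.0014, 0.2424]
tool_rot: [0.677, 0.736, -0.0, -0.0]
ft_force: [-0.7, -0.5, -0.4]
grip_width: 0.0001
```

Emit:
drive_tool:
  rows: "0 0 0 1 0; 0 0 0 0 0"

```text
clock: 13.9
eef_pos: [0.6081, -0.0014, 0.2414]
tool_rot: [0.677, 0.736, -0.0, -0.0]
ft_force: [0.3, 0.2, -0.2]
grip_width: -0.0
```

Emit:
drive_tool:
  rows: "0 0 0 0.7 0; 0 0 0 0 0"

```text
clock: 14.1
eef_pos: [0.6082, -0.0014, 0.2408]
tool_rot: [0.677, 0.736, -0.0, -0.0]
ft_force: [0.5, 0.2, 0.9]
grip_width: 0.0001
```

Emit:
drive_tool:
  rows: "0 0 0 0.5 0; 0 0 0 0 0"

```text
clock: 14.3
eef_pos: [0.6082, -0.0015, 0.2404]
tool_rot: [0.677, 0.736, -0.0, -0.0]
ft_force: [0.4, 0.5, -0.8]
grip_width: -0.0
```

Emit:
drive_tool:
  rows: "0 0 0 0.5 0; 0 0 0 0 0"

```text
clock: 14.5
eef_pos: [0.6082, -0.0015, 0.2398]
tool_rot: [0.677, 0.736, -0.0, -0.0]
ft_force: [-0.7, -0.7, -0.3]
grip_width: -0.0
```

Emit:
drive_tool:
  rows: "0 0 0 0.5 0; 0 0 0 0 0"

```text
clock: 14.7
eef_pos: [0.6082, -0.0014, 0.2393]
tool_rot: [0.677, 0.736, -0.0, -0.0]
ft_force: [0.5, 0.0, -0.4]
grip_width: 0.0001
```

Emit:
drive_tool:
  rows: "0 0 0 0.5 0; 0 0 0 0 0"

```text
clock: 14.9
eef_pos: [0.6082, -0.0015, 0.2388]
tool_rot: [0.677, 0.736, -0.0, -0.0]
ft_force: [0.2, 0.5, 0.3]
grip_width: 0.0
```

Emit:
drive_tool:
  rows: "0 0 0 0.5 0; 0 0 0 0 0; 0 0 0 0 0"

```text
clock: 15.2
eef_pos: [0.6082, -0.0014, 0.2384]
tool_rot: [0.677, 0.736, -0.0, -0.0]
ft_force: [0.1, -0.6, 0.2]
grip_width: -0.0001
```

Emit:
drive_tool:
  rows: "0 0 0 0.5 0; 0 0 0 0 0; 0 0 0 0 0"

```text
clock: 15.5
eef_pos: [0.6082, -0.0014, 0.2379]
tool_rot: [0.677, 0.736, -0.0, 0.0]
ft_force: [0.4, -0.2, -0.1]
grip_width: -0.0001
```

Emit:
drive_tool:
  rows: "0 0 0 0.5 0; 0 0 0 0 0; 0 0 0 0 0"

```text
clock: 15.8
eef_pos: [0.6082, -0.0014, 0.2374]
tool_rot: [0.677, 0.736, -0.0, 0.0]
ft_force: [-0.2, 0.1, -0.1]
grip_width: -0.0001
```

Emit:
drive_tool:
  rows: "0 0 0 0.5 0; 0 0 0 0 0"

```text
clock: 16.0
eef_pos: [0.6082, -0.0014, 0.2369]
tool_rot: [0.677, 0.736, -0.0, -0.0]
ft_force: [-0.1, 0.1, -0.0]
grip_width: 0.0005
```

Emit:
drive_tool:
  rows: "0 0 0 0.5 0; 0 0 0 0 0"

```text
clock: 16.2
eef_pos: [0.6082, -0.0014, 0.2363]
tool_rot: [0.677, 0.736, -0.0, -0.0]
ft_force: [-0.1, -0.7, -0.4]
grip_width: -0.0001
```

Emit:
drive_tool:
  rows: "0 0 0 0.5 0; 0 0 0 0 0"

```text
clock: 16.4
eef_pos: [0.6082, -0.0015, 0.2358]
tool_rot: [0.677, 0.736, -0.0, -0.0]
ft_force: [0.2, -0.6, -0.5]
grip_width: -0.0003
```

```bash
python3 -c "
from h import *
plan([])
s=cam('side')
print(proj(s,[[.6082,-.0014,.2358],[.6085,.0007,.24]]))
R=lambda im,x,y,w,h:cv2.resize(im[y:y+h,x:x+w],(800,600),interpolation=cv2.INTER_CUBIC)
cv2.imwrite('pics/c7.png',R(s['image'],255,110,80,60)[:,:,::-1])"
```

```text
now 16.4 [ 0.6082 -0.0015  0.2358] psi 94.77 F [ 0.2 -0.6 -0.5] w -0.0003
[[293.0776471  150.58029052]
 [292.55915595 148.92785253]]
```

View pics/c7.png

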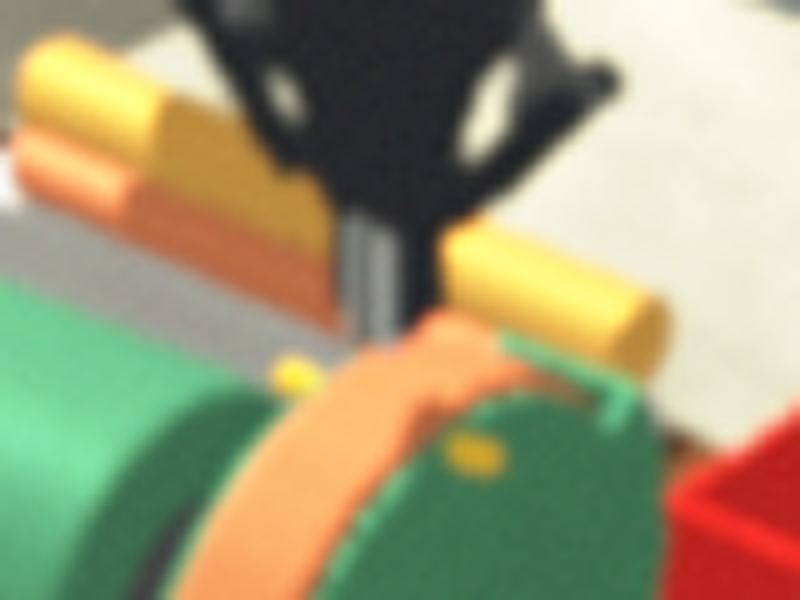

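```bash
python3 -c "
from h import *
s=cam('side')
print(proj(s,[[.6078,-.0004,.2964],[.6082,-.0014,.2358],[.6182,-.0014,.2358],[.6082,.0086,.2358],[.6082,-.0014,.2458]]).round(1))
im=s['image'][100:175,250:340].astype(int)
print(s['R'],s['t'])
# zoom, annotated: TCP pixel and predicted rim edges
big=cv2.resize(s['image'][110:170,255:335],(800,600),interpolation=cv2.INTER_NEAREST)[:,:,::-1].copy()
W=P(.141,0,.14)
for yy,col in((-.016,(255,0,0)),(.016,(255,0,255))):
    pts=[W+ex*.1*np.sin(a)+ey*yy+np.array([0,0,.1*np.cos(a)]) for a in np.linspace(-1.2,.96,60)]
    for p in proj(s,np.array(pts)): cv2.circle(big,(int((p[0]-255+.5)*10),int((p[1]-110+.5)*10)),2,col,-1)
for p in proj(s,np.array([W+ex*x+ey*y+np.array([0,0,.0958]) for x in(-.011,.011) for y in(-.012,.012)])): cv2.circle(big,(int((p[0]-255+.5)*10),int((p[1]-110+.5)*10)),4,(0,255,255),-1)
cv2.imwrite('pics/c8.png',big)"
```

```text
[[292.8 130.7]
 [293.1 150.6]
 [295.5 149. ]
 [290.2 149.3]
 [293.1 147.4]]
[[ 0.66164544 -0.74965381 -0.01563583]
 [-0.49898266 -0.42464621 -0.75544153]
 [ 0.55967992  0.50763644 -0.65502948]] [-0.36063957  0.32264481  0.94622827]
```

View pics/c8.png

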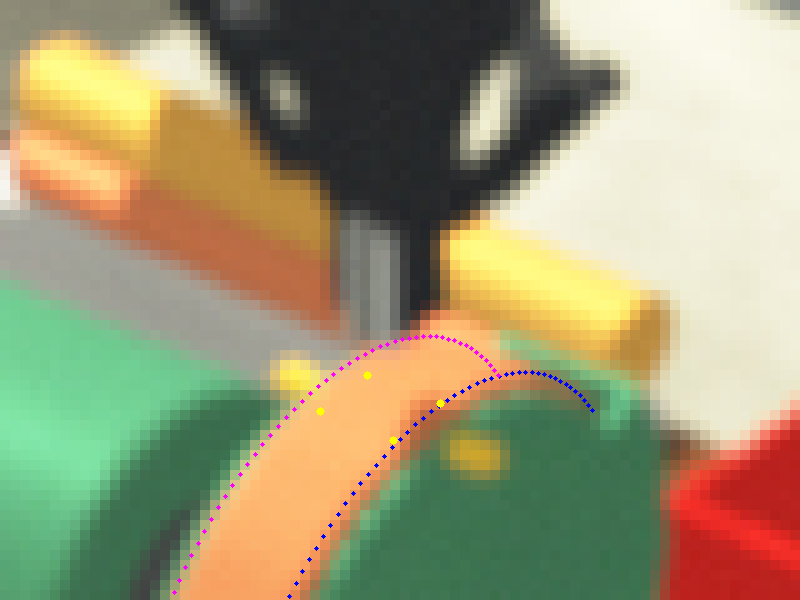

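The overlay matches the rim, but the visible fingertip sits about 7 px (~15–20 mm) above the reported TCP pixel. So contact will come lower than expected, and I'll keep feeling down.

Emit:
drive_tool:
  rows: "0 0 0 1 0; 0 0 0 1 0; 0 0 0 1 0; 0 0 0 0 0"

```text
clock: 16.9
eef_pos: [0.6081, -0.0014, 0.2327]
tool_rot: [0.677, 0.736, -0.0, -0.0]
ft_force: [0.2, 0.1, 0.1]
grip_width: 0.0001
```

Emit:
drive_tool:
  rows: "0 0 0 1 0; 0 0 0 1 0; 0 0 0 1 0; 0 0 0 0 0"

```text
clock: 17.3
eef_pos: [0.6081, -0.0014, 0.2297]
tool_rot: [0.677, 0.736, -0.0, -0.0]
ft_force: [0.5, 0.7, 0.5]
grip_width: 0.0001
```

Emit:
drive_tool:
  rows: "0 0 0 1 0; 0 0 0 1 0; 0 0 0 0 0"

```text
clock: 17.6
eef_pos: [0.6081, -0.0014, 0.2277]
tool_rot: [0.677, 0.736, -0.0, -0.0]
ft_force: [0.3, -0.2, 0.5]
grip_width: 0.0002
```

Emit:
drive_tool:
  rows: "0 0 0 1 0; 0 0 0 0 0"

```text
clock: 17.8
eef_pos: [0.6082, -0.0014, 0.2268]
tool_rot: [0.677, 0.736, -0.0, -0.0]
ft_force: [-0.5, -0.1, -0.5]
grip_width: -0.0002
```

Emit:
drive_tool:
  rows: "0 0 0 1 0; 0 0 0 0 0"

```text
clock: 18.0
eef_pos: [0.6082, -0.0014, 0.2258]
tool_rot: [0.677, 0.736, -0.0, -0.0]
ft_force: [0.5, -0.6, 0.2]
grip_width: 0.0001
```

Emit:
drive_tool:
  rows: "0 0 0 1 0; 0 0 0 0 0"

```text
clock: 18.2
eef_pos: [0.6082, -0.0014, 0.2248]
tool_rot: [0.677, 0.736, -0.0, -0.0]
ft_force: [0.3, 0.1, 0.4]
grip_width: 0.0001
```

Emit:
drive_tool:
  rows: "0 0 0 1 0; 0 0 0 0 0"

```text
clock: 18.4
eef_pos: [0.6082, -0.0014, 0.2237]
tool_rot: [0.677, 0.736, -0.0, -0.0]
ft_force: [0.7, -0.0, 0.4]
grip_width: 0.0001
```

Emit:
drive_tool:
  rows: "0 0 0 1 0; 0 0 0 0 0"

```text
clock: 18.6
eef_pos: [0.6082, -0.0014, 0.2228]
tool_rot: [0.677, 0.736, -0.0, -0.0]
ft_force: [0.2, -0.4, 0.5]
grip_width: 0.0001
```

Emit:
drive_tool:
  rows: "0 0 0 1 0; 0 0 0 0 0"

```text
clock: 18.8
eef_pos: [0.6081, -0.0014, 0.2218]
tool_rot: [0.677, 0.736, -0.0, -0.0]
ft_force: [-0.2, 0.2, -0.2]
grip_width: -0.0001
```

Emit:
drive_tool:
  rows: "0 0 0 0.7 0; 0 0 0 0 0"

```text
clock: 19.0
eef_pos: [0.6082, -0.0014, 0.2211]
tool_rot: [0.677, 0.736, -0.0, -0.0]
ft_force: [0.4, 1.6, -0.6]
grip_width: -0.0003
```

Emit:
drive_tool:
  rows: "0 0 0 0.7 0; 0 0 0 0 0"

```text
clock: 19.2
eef_pos: [0.6082, -0.0014, 0.2204]
tool_rot: [0.677, 0.736, -0.0, -0.0]
ft_force: [0.5, -0.6, -0.0]
grip_width: 0.0003
```

```bash
python3 -c "
from h import *
s=cam('side')
for u in (289,291,293,295,297,299): print(u,[(v,*s['image'][v,u].tolist()) for v in range(142,160,2)])"
```

```text
289 [(142, 113, 111, 103), (144, 116, 117, 109), (146, 163, 156, 134), (148, 244, 178, 129), (150, 255, 190, 117), (152, 254, 191, 118), (154, 254, 192, 119), (156, 254, 189, 115), (158, 254, 182, 109)]
291 [(142, 116, 119, 112), (144, 114, 117, 112), (146, 116, 119, 112), (148, 172, 132, 112), (150, 248, 161, 102), (152, 252, 168, 102), (154, 254, 192, 118), (156, 254, 186, 114), (158, 245, 150, 91)]
293 [(142, 144, 146, 139), (144, 144, 145, 138), (146, 144, 147, 140), (148, 148, 148, 140), (150, 173, 126, 102), (152, 221, 124, 75), (154, 254, 172, 102), (156, 243, 152, 94), (158, 156, 156, 107)]
295 [(142, 62, 63, 62), (144, 58, 60, 59), (146, 59, 61, 61), (148, 116, 95, 85), (150, 172, 112, 84), (152, 182, 102, 64), (154, 180, 103, 63), (156, 135, 131, 86), (158, 90, 156, 108)]
297 [(142, 41, 41, 43), (144, 39, 38, 40), (146, 121, 72, 55), (148, 238, 140, 89), (150, 187, 104, 64), (152, 173, 100, 61), (154, 127, 109, 72), (156, 67, 115, 81), (158, 61, 117, 82)]
299 [(142, 197, 117, 77), (144, 213, 120, 77), (146, 250, 157, 96), (148, 254, 178, 107), (150, 205, 116, 71), (152, 138, 110, 69), (154, 127, 133, 70), (156, 96, 124, 76), (158, 63, 116, 82)]
```

Emit:
drive_tool:
  rows: "0 0 0 0.7 0; 0 0 0 0 0"

```text
clock: 19.45
eef_pos: [0.6082, -0.0014, 0.2197]
tool_rot: [0.677, 0.736, -0.0, -0.0]
ft_force: [0.4, 0.1, -0.7]
grip_width: 0.0001
```

Emit:
drive_tool:
  rows: "0 0 0 0.7 0; 0 0 0 0 0"

```text
clock: 19.65
eef_pos: [0.6082, -0.0015, 0.219]
tool_rot: [0.677, 0.736, -0.0, -0.0]
ft_force: [0.3, -0.3, -0.1]
grip_width: 0.0002
```

Emit:
drive_tool:
  rows: "0 0 0 0.7 0; 0 0 0 0 0"

```text
clock: 19.85
eef_pos: [0.6081, -0.0015, 0.2183]
tool_rot: [0.677, 0.736, -0.0, -0.0]
ft_force: [0.7, 1.5, 0.6]
grip_width: 0.0005
```

Emit:
drive_tool:
  rows: "0 0 0 0.7 0; 0 0 0 0 0"

```text
clock: 20.05
eef_pos: [0.6082, -0.0014, 0.2176]
tool_rot: [0.677, 0.736, -0.0, -0.0]
ft_force: [0.8, 1.0, 0.7]
grip_width: 0.0001
```

Emit:
drive_tool:
  rows: "0 0 0 0.7 0; 0 0 0 0 0"

```text
clock: 20.25
eef_pos: [0.6084, -0.0014, 0.2173]
tool_rot: [0.677, 0.736, 0.0, 0.0]
ft_force: [0.8, -0.5, 1.1]
grip_width: 0.0
```

Emit:
drive_tool:
  rows: "0 0 0 0.7 0; 0 0 0 0 0"

```text
clock: 20.45
eef_pos: [0.6088, -0.0014, 0.2173]
tool_rot: [0.677, 0.736, 0.001, 0.001]
ft_force: [-0.3, -0.2, 4.2]
grip_width: -0.0002
```

Emit:
drive_tool:
  rows: "0 0 0 0.7 0; 0 0 0 0 0"

```text
clock: 20.65
eef_pos: [0.6092, -0.0014, 0.2172]
tool_rot: [0.677, 0.736, 0.001, 0.001]
ft_force: [0.5, -0.2, 7.4]
grip_width: -0.0001
```

```bash
python3 -c "
from h import *
s=cam('side')
plan([])
for u in (289,291,293,295,297): print(u,[(v,*s['image'][v,u].tolist()) for v in range(146,160,2)])"
```

```text
now 20.7 [ 0.6092 -0.0014  0.2173] psi 94.77 F [-0.3  0.9  6.8] w 0.0004
289 [(146, 144, 129, 113), (148, 245, 176, 125), (150, 255, 188, 120), (152, 254, 190, 116), (154, 254, 191, 116), (156, 254, 189, 116), (158, 254, 182, 110)]
291 [(146, 112, 112, 106), (148, 128, 117, 106), (150, 208, 128, 93), (152, 253, 175, 107), (154, 254, 194, 118), (156, 255, 186, 113), (158, 244, 150, 90)]
293 [(146, 142, 144, 135), (148, 142, 145, 138), (150, 162, 139, 127), (152, 248, 157, 98), (154, 254, 175, 106), (156, 243, 151, 93), (158, 159, 158, 108)]
295 [(146, 72, 73, 72), (148, 84, 80, 77), (150, 154, 116, 97), (152, 185, 105, 67), (154, 182, 105, 65), (156, 135, 130, 86), (158, 89, 156, 109)]
297 [(146, 52, 43, 43), (148, 166, 98, 67), (150, 177, 100, 64), (152, 175, 101, 63), (154, 125, 109, 71), (156, 70, 118, 82), (158, 60, 113, 80)]
```

Contact at reported z 0.2173, about 4.5 N per mm of command. First stroke toward the front, learning the profile as I go.

Emit:
drive_tool:
  rows: "0 0 -5 0 0; 0 0 -10 0 0; 0 0 -5 0.3 0; 0 0 0 0 0"

```text
clock: 21.1
eef_pos: [0.5878, -0.0031, 0.2161]
tool_rot: [0.677, 0.736, 0.0, 0.0]
ft_force: [-0.8, 0.3, 5.8]
grip_width: 0.0001
```

Emit:
drive_tool:
  rows: "0 0 -5 0.6 0; 0 0 -5 0.8 0; 0 0 0 0 0"

```text
clock: 21.4
eef_pos: [0.5777, -0.0039, 0.2142]
tool_rot: [0.677, 0.736, -0.0, -0.0]
ft_force: [-1.9, 0.6, 6.2]
grip_width: -0.0002
```

Emit:
drive_tool:
  rows: "0 0 -5 1.1 0; 0 0 -5 1.4 0; 0 0 0 0 0"

```text
clock: 21.7
eef_pos: [0.5674, -0.0047, 0.2111]
tool_rot: [0.677, 0.736, -0.001, -0.001]
ft_force: [-2.6, 0.8, 4.9]
grip_width: -0.0002
```

Profile fits a tip half-width of about 5.7 mm, with a press of 5–6 N. Continuing with longer strokes.

Emit:
drive_tool:
  rows: "0 0 -7 3 0; 0 0 -7 3.6 0; 0 0 0 0 0; 0 0 0 -30 0; 0 0 37 0 0; 0 0 37 0 0; 0 0 36 0 0; 0 0 0 0 0; 0 0 0 15 0; 0 0 0 0 0"

```text
clock: 22.7
eef_pos: [0.6625, 0.0031, 0.2162]
tool_rot: [0.677, 0.736, -0.002, -0.002]
ft_force: [-0.6, 0.2, -0.8]
grip_width: 0.0001
```

```bash
cat >> h.py <<'E'
Wc=RC+.141*ex
def wx():
    o=bot.get_obs();p=np.array(o['eef_pos']);d=p-Wc
    x=d@ex*1e3;u=max(abs(x)-5.7,0);print('clock',o['clock'],'x',x.round(1),'y',(d@ey*1e3).round(1),'above contact',(p[2]*1e3-217.3+100-np.sqrt(1e4-u*u)).round(1),'F',np.round(o['ft_force'],1))
E
python3 -c "
from h import *
wx();plan([])"
```

```text
clock 22.7 x 54.0 y -2.1 above contact 11.4 F [-0.6  0.2 -0.8]
now 22.7 [0.6625 0.0031 0.2162] psi 94.76 F [-0.6  0.2 -0.8] w 0.0001
```

Emit:
drive_tool:
  rows: "0 2 0 8 0; 0 0 0 3 0; 0 0 0 1.2 0; 0 0 0 0 0"

```text
clock: 23.1
eef_pos: [0.6637, 0.0052, 0.2081]
tool_rot: [0.677, 0.736, 0.0, 0.0]
ft_force: [-0.0, -0.9, 0.6]
grip_width: 0.0002
```

Emit:
drive_tool:
  rows: "0 0 -6 -3 0; 0 0 -10 -4.3 0; 0 0 -10 -3 0; 0 0 -10 -1.8 0; 0 0 -10 -0.6 0; 0 0 -10 -0.1 0; 0 0 -10 0.3 0; 0 0 -10 1.2 0; 0 0 -10 2.3 0; 0 0 -10 3.5 0; 0 0 -8 3.8 0; 0 0 0 0 0"

```text
clock: 24.3
eef_pos: [0.5586, -0.0036, 0.21]
tool_rot: [0.677, 0.736, -0.0, -0.0]
ft_force: [0.2, -0.1, -0.4]
grip_width: 0.0001
```

```bash
python3 -c "
from h import *
wx()"
```

```text
clock 24.3 x -50.1 y -0.1 above contact 3.1 F [ 0.2 -0.1 -0.4]
```

That stroke missed contact (3 mm high). Redoing it with a settled start.

Emit:
drive_tool:
  rows: "0 0 0 -18 0; 0 0 35 0 0; 0 0 35 0 0; 0 0 35 0 0; 0 0 0 10 0; 0 0 0 8 0; 0 0 0 0 0; 0 0 0 0 0"

```text
clock: 25.1
eef_pos: [0.6636, 0.0052, 0.21]
tool_rot: [0.677, 0.736, -0.0, -0.0]
ft_force: [-0.3, -0.9, -0.5]
grip_width: 0.0
```

```bash
python3 -c "
from h import *
wx()"
```

```text
clock 25.1 x 55.3 y -0.1 above contact 5.9 F [-0.3 -0.9 -0.5]
```

Emit:
drive_tool:
  rows: "0 0 0 4 0; 0 0 0 2 0; 0 0 0 1 0; 0 0 0 0 0"

```text
clock: 25.5
eef_pos: [0.666, 0.0053, 0.2039]
tool_rot: [0.677, 0.736, 0.001, 0.001]
ft_force: [3.0, -0.3, 3.9]
grip_width: -0.0003
```

Emit:
drive_tool:
  rows: "0 0 -5 -2.6 0; 0 0 -10 -4.3 0; 0 0 -10 -3 0; 0 0 -10 -1.9 0; 0 0 -10 -0.8 0; 0 0 -10 0 0; 0 0 -10 0.2 0; 0 0 -10 1 0; 0 0 -10 2.1 0; 0 0 -10 3 0; 0 0 -10 4.3 0; 0 0 0 0 0"

```text
clock: 26.7
eef_pos: [0.5569, -0.0032, 0.2064]
tool_rot: [0.677, 0.736, -0.001, -0.001]
ft_force: [-8.0, 1.0, 14.9]
grip_width: -0.0
```

```bash
python3 -c "
from h import *
wx()
s=cam('side',  'x.png')"
```

```text
clock 26.7 x -51.7 y 0.4 above contact 0.3 F [-8.   1.  14.9]
```

Emit:
drive_tool:
  rows: "0 0 0 -20 0; 0 0 35 0 0; 0 0 35 0 0; 0 0 37 0 0; 0 0 0 10 0; 0 0 0 7 0; 0 0 0 0 0; 0 0 0 0 0"

```text
clock: 27.55
eef_pos: [0.6652, 0.0053, 0.2078]
tool_rot: [0.677, 0.736, -0.0, -0.0]
ft_force: [0.5, -0.4, 1.0]
grip_width: -0.0
```

```bash
cat >> h.py <<'E'
def mark(n='side',amax=50):
    s=cam(n);im=cv2.cvtColor(s['image'],cv2.COLOR_RGB2HSV);r=[]
    W=Wc+[0,0,.14]
    for a in range(-84,amax,2):
        t=np.radians(a);q=proj(s,np.array([W+ex*.1*np.sin(t)+ey*y+[0,0,.1*np.cos(t)] for y in(-.008,0,.008)]))
        r.append((a,int(np.median([im[int(round(v)),int(round(u)),1] for u,v in q]))))
    print(n,'sat:',' '.join(f'{a}:{v}' for a,v in r if v<105))
E
python3 -c "
from h import *
wx();mark()"
```

```text
clock 27.55 x 56.9 y -0.1 above contact 4.6 F [ 0.5 -0.4  1. ]
side sat: -4:71 -2:60 0:7 2:6 4:9 6:53 8:90 36:94
```

```bash
python3 -c "
from h import *
s=cam('side')
W=Wc+[0,0,.14]
for a in range(-14,20,2):
    t=np.radians(a);q=proj(s,np.array([W+ex*.1*np.sin(t)+ey*y+[0,0,.1*np.cos(t)] for y in(-.010,0,.010)]))
    print(a,[s['image'][int(round(v)),int(round(u))].tolist() for u,v in q],q[1].round(1))
big=cv2.resize(s['image'][110:185,245:345],(800,600),interpolation=cv2.INTER_CUBIC)[:,:,::-1]
cv2.imwrite('pics/c9.png',big)"
```

```text
-14 [[251, 172, 103], [251, 173, 104], [251, 175, 108]] [287.3 154. ]
-12 [[251, 173, 105], [251, 170, 103], [251, 173, 106]] [288.  153.1]
-10 [[252, 171, 104], [251, 169, 100], [250, 172, 104]] [288.8 152.3]
-8 [[251, 168, 100], [251, 167, 99], [249, 173, 104]] [289.5 151.6]
-6 [[250, 172, 109], [250, 170, 103], [249, 173, 104]] [290.3 150.9]
-4 [[251, 221, 181], [250, 203, 156], [249, 197, 145]] [291.1 150.2]
-2 [[252, 235, 205], [250, 226, 190], [253, 247, 235]] [291.8 149.5]
0 [[254, 254, 249], [254, 253, 247], [254, 253, 246]] [292.6 148.9]
2 [[254, 254, 249], [254, 253, 247], [255, 255, 251]] [293.3 148.4]
4 [[254, 253, 244], [254, 253, 245], [255, 255, 249]] [294.1 147.8]
6 [[254, 244, 223], [252, 223, 180], [253, 235, 200]] [294.8 147.4]
8 [[251, 185, 126], [252, 207, 156], [252, 211, 162]] [295.5 146.9]
10 [[251, 185, 126], [252, 207, 156], [245, 165, 104]] [296.3 146.5]
12 [[250, 168, 101], [250, 168, 100], [248, 162, 98]] [297.  146.2]
14 [[250, 168, 100], [250, 169, 101], [249, 163, 96]] [297.7 145.9]
16 [[250, 168, 100], [250, 169, 101], [247, 158, 96]] [298.4 145.6]
18 [[249, 160, 96], [250, 166, 99], [249, 163, 96]] [299.1 145.4]
```

View pics/c9.png

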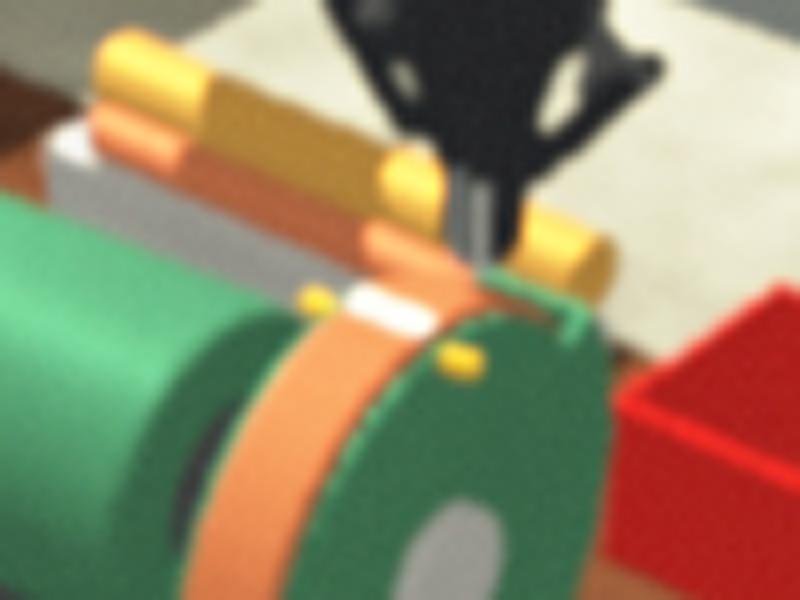

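The white mark (crop px (390,309)) is already in the bare zone, close to the line of the pointers at (318,300) and (462,360) and a degree or two behind it. I'll clear the arm and measure precisely with both cameras.

Emit:
drive_tool:
  rows: "0 0 0 -30 0; 0 0 0 -40 0; 0 -40 -10 0 0; 0 -40 -10 0 0; 0 -40 -10 0 0; 0 -40 -10 0 0; 0 -40 -10 0 0; 0 -40 -10 0 0; 0 0 0 0 0"

```text
clock: 28.55
eef_pos: [0.6248, -0.2443, 0.2781]
tool_rot: [0.68, 0.733, -0.001, 0.001]
ft_force: [0.4, 0.1, 0.3]
grip_width: 0.0001
```

```bash
cat > mk.py <<'E'
from h import *
def go(n,z=.2355):
    I=0
    for k in range(4): c=cam(n);I=I+c['image'].astype(float)/4
    W=proj(c,Wc+[0,0,.24])[0];u0,v0=int(W[0])-22,int(W[1])-18
    big=cv2.resize(I[v0:v0+36,u0:u0+44].astype(np.uint8),None,fx=8,fy=8,interpolation=cv2.INTER_CUBIC)
    h=cv2.cvtColor(big,cv2.COLOR_RGB2HSV)
    out={}
    for nm,m in(('white',cv2.inRange(h,(0,0,215),(60,90,255))),('yel',cv2.inRange(h,(21,130,130),(33,255,255)))):
        k,l,st,ce=cv2.connectedComponentsWithStats(m)
        out[nm]=[((ce[i]+.5)/8-.5+[u0,v0],int(st[i,4])) for i in range(1,k) if st[i,4]>150]
    for nm in out:
        for p,a in out[nm]:
            X=onz(c,*p,.24 if nm=='white' else .238);d=X-Wc
            print(n,nm,p.round(2),a,'local x,y mm',(d@ex*1e3).round(1),(d@ey*1e3).round(1))
    print('model top px',W.round(2))
    return big
a,b=go('top'),go('side')
cv2.imwrite('pics/c10.png',np.hstack([a,b])[:,:,::-1])
print(bot.get_obs()['clock'])
E
python3 mk.py
```

```text
top white [244.03 153.3 ] 2875 local x,y mm 1.2 -0.5
top yel [253.36 153.45] 899 local x,y mm -1.2 -27.8
top yel [234.29 155.08] 800 local x,y mm -1.0 28.5
model top px [243.88 153.72]
side white [308.37 131.64] 3154 local x,y mm 99.2 15.2
side white [293.27 148.5 ] 3117 local x,y mm 2.8 -0.3
side yel [303.38 135.51] 7406 local x,y mm 76.4 16.8
side yel [309.18 143.54] 269 local x,y mm 50.8 -19.7
side yel [284.23 147.6 ] 801 local x,y mm -5.1 23.9
side yel [302.1  154.63] 1425 local x,y mm -5.4 -34.6
model top px [292.57 148.93]
28.95
```

```bash
python3 -c "
from h import *
from scipy.optimize import least_squares
T=cam('top');S=cam('side')
f=lambda a,b:least_squares(lambda X:np.r_[(proj(T,X)[0]-a)*2,proj(S,X)[0]-b],[.6,0,.24])
M={}
for n,a,b in(('mark',(244.03,153.3),(293.27,148.5)),('p-',(253.36,153.45),(302.1,154.63)),('p+',(234.29,155.08),(284.23,147.6))):
    r=f(a,b);d=r.x-Wc;M[n]=np.array([d@ex,d@ey,d[2]])*1e3;print(n,M[n].round(1),r.fun.round(2))
print('mark-mid',(M['mark']-(M['p-']+M['p+'])/2).round(1))"
```

```text
mark [  1.1  -0.7 240.9] [ 0.09 -0.09 -0.24  0.04]
p- [  0.6 -28.3 232. ] [ 0.29 -0.29 -0.74  0.11]
p+ [2.000e-01 2.860e+01 2.334e+02] [ 0.08 -0.09 -0.22  0.03]
mark-mid [ 0.7 -0.9  8.2]
```

```bash
python3 - <<'E'
from h import *
t=cam('top')['image'];s=cam('side')['image']
R=lambda im,x,y,w,h:cv2.resize(im[y:y+h,x:x+w],(400,300),interpolation=cv2.INTER_AREA if w>400 else cv2.INTER_CUBIC)
cv2.imwrite('pics/c11.png',np.vstack([np.hstack([R(t,100,60,340,255),R(s,120,90,340,255)]),np.hstack([R(t,215,125,80,60),R(s,225,185,160,120)])])[:,:,::-1])
o=bot.get_obs();print(o['clock'],np.round(o['ft_force'],1))
E
python3 mk.py | grep white
```

```text
29.15 [-0.3 -0.3  0. ]
top white [244.03 153.3 ] 2877 local x,y mm 1.2 -0.5
side white [308.37 131.64] 3150 local x,y mm 99.2 15.2
side white [293.27 148.49] 3109 local x,y mm 2.8 -0.3
```

View pics/c11.png

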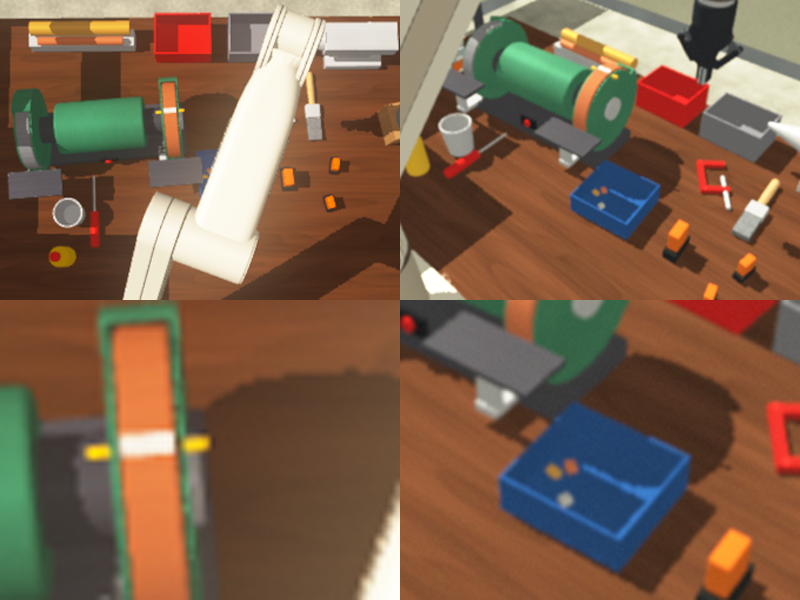

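The white mark stands between the two yellow pointers (top crop (147,443), pointers at (98,452) and (196,443)). The small offset is parallax from the mark being about 8 mm higher. Chips are in the tray, the rest is bare, the scraper is on the bench and the bystanders are unmoved. Handing in.

```bash
python3 -c "
from h import *
print(bot.job_done(), bot.get_obs()['clock'])"
```

```text
the job is handed in; nothing more can be done
the job is handed in; nothing more can be done
```

The job is done and handed in at about 29.6 s on the robot's clock. I swept the three chips off the rest into the blue tray with the largest scraper, then stood it on free bench near (0.46, -0.32). After that I turned the wheel with the shut fingertips until the white mark came to the top.

**Last checks:**
- **Mark:** triangulated from both cameras, it was 0.7 mm (about 0.4°) behind the midpoint of the pointers, within my measuring error. It did not shift between repeated pictures.
- **Scene:** the chips are in the tray, the rest is bare, the scraper is upright and the other things look unmoved. The arm is clear, with no force on the tool.

**What did not go as planned:**
- **Fingertip height:** the fingertip met the rim about 23 mm lower than the reported tool point suggested, so I found the contact height by feel.
- **Missed stroke:** one turning stroke passed above the wheel without touching it and had to be repeated.
- **Press force:** I read about 5–7 N while pressing, but about 17 N at the very end of the last stroke, more than I intended.
- **Side camera:** on its own, with assumed heights, it put the mark about 2–3 mm behind the top. The top camera on its own said about 1 mm.

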